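Ring the guest-house hall bell

ROBOT

A 6-joint arm with a two-finger parallel gripper is mounted at the origin on the work surface. World frame = base frame: x ahead of the robot, y to its left, z up, the work surface at z = 0. Lengths are in m, angles in degrees, forces in N, time in s.
With the tool pointing down it reaches from about 0.35 to 1 m from the base axis. Payload 7.1 kg.
Tool frame: the origin (TCP) lies between the finger pads; the fingertips stand 11 mm ahead of it and the grasp point (between the pads) lies 8 mm behind it (arm.tip_extent is the distance from the TCP to the fingertips, in m); z points along the fingers, y is the line along which they close (so a half turn about z gives the same grasp; the last joint's range is limited). The gripper opens to 85 mm and grips with 20 to 120 N. Pads are 22 mm wide; open, the fingers measure 114 mm over their backs; the gripper's body (76 mm by 85 mm) begins 54 mm behind the grasp point. The pads swing forward as they close: fully open they stand 13 mm farther back than shut.
Start: joints at [-73.51, 24.242, 93.386, -0, 62.372, -1.089], TCP at [0.189, -0.596, 0.242] pointing down, gripper open.
Joint ranges: [-172.04, 172.04], [-51.8, 120.97], [4.93, 147.93], [-75.15, 255.16], [6.16, 154.13], [-145.62, 145.62]. Speed limits (degrees/s): [136.94, 136.94, 172.46, 180, 180, 180].

INTERFACE

Orientations are given as [roll, pitch, yaw] about the fixed x, y, z axes, in that order (R = Rz(yaw) Ry(pitch) Rx(roll)).
In Python, from cell import sensors, camera, arm, cut_out gives the robot as it stands.
- The arm moves only by the tool carry_out, never from a script. Its argument "moves" is a list that holds one entry, the list of rows, each a list of 5 numbers: the closure, from 0 (fully open) to 1 (shut), then the shift along the tool's x, y, z in units of 30 mm (1.0 is 30 mm), then the turn about the tool's z in units of 0.12 rad (1.0 is 0.12 rad). In form: [[[grip, dx, dy, dz, twist], ...]]. A call has 1 to 12 rows; each row shifts and turns the commanded pose from where the row before left it, along the tool's axes as they then stand; what a row does not reach is not made up. A row lasts 1/10 s, in which the tool goes at most 50 mm and 8.59 degrees, less where a joint would pass 70% of its speed; a pose out of reach is approached as far as the arm can. A call with a number of a shift or a turn outside -1 to 1 is refused whole. A call with a gripper value outside its range is refused whole. The fingers move at their own pace and stop on an object; "newtons" is the grip in N (left out, the last holds). Time passes only in rows, so rows that do not move let the fingers close. It gives the time, the measured TCP pose, the force, the opening and the grip force at its end, in the units of the state.
- sensors.read_state(): the state, without advancing time (a new reading comes with each control period).
- camera(name): name is "scene" or "top" or "wrist"; returns a dict with "frame" (384x512x3 uint8, red, green, blue), "range_z" (384x512 float32, m along the optical axis (not along the pixel's ray), 0 where there is no reading), "camera_matrix" (3x3 intrinsics, pixels), "k1" (the pictures are not rectified: a ray, as slopes to the right and down, at radius r is drawn at 1 + k1 r^2 times it, then the intrinsics apply), "world_from_camera" (4x4, takes a point from camera to world coordinates); the wrist camera has in their place "hand_eye" (4x4, takes a point from camera to tool coordinates, whose origin is the TCP and whose axes are the flange's). Camera axes: x right, y down, z forward; pixel columns grow to the right and rows downward; lengths in m; the calibration is good to about 2 mm. A picture is of the moment at which its call begins: read the wrist's pose just before it.
- arm.hand_in(): hands the job in; it is judged then, once.
Trained networks look in the newest picture that a camera, given by its name, has taken for a name from the list of things; names that differ only in an ending like _2 or _b are one class to them, and where a whole thing is asked for, a point or a joint stands for the part that bears it (a point fixed in the world has none). Each returns a list of dicts, best first, with "p" (0 to 1); they miss things now and then, are a little off and sometimes report something else, mostly with a low value. They report only what shows in the picture. A call takes as long as a camera call. They do not tell look-alikes from the thing itself.
- cut_out(camera, label): "mask" (384x512 bool, what is visible of it) and "rect" ([left, top, right, bottom] in pixels, round what is visible of it).
The state is a dict: "time": time; "joint_positions": joint angles; "joint_velocities": joint speeds; "tau": joint torques, N m; "ee_pos": TCP position; "tcp_rot": TCP orientation; "contact_force": force on the tool from outside, world axes, zero at the start; "torque": the same for the moment, N m; "opening": opening from 0.0 (shut) to 1.0 (fully open); "finger_force": force on a finger pad.
Only numpy, scipy, OpenCV 4.12 (cv2) and the standard library are available. Lean on these libraries where they do the work, as an engineer would, in place of code of your own. Each camera call takes 0.05 s, during which the arm holds its last target. There are 200 camera calls.

TASK

Ring for the host with the larger of the two brass call bells on the hall table: press its plunger straight down to its stop, keep it down for a moment, then let it spring fully back up and move away. Leave the smaller bell alone, and leave both bells standing where they are.

Things in the scene. Friction and masses are not known exactly. Their poses are not given: they have to be found in the camera images.
- large_bell_head (a point): Centre of the top of the larger call bell's plunger head. The bell stands loose and upright on the table (about 0.55 kg): black foot 110 mm across and 12 mm high, brass dome 103 mm across with its crown 54 mm above the table, and a flat steel plunger head 24 mm across and 7 mm thick on a thin stem above the crown. At rest this point is 75 mm above the table; with the plunger at its stop, 65 mm, its underside still 4 mm clear of the crown. z points up.
- large_bell_plunger (a joint): Travel of the larger bell's plunger, in m, growing as it is pressed straight down: 0 is up at rest, 0.010 is at the stop. The spring pushes back with 2 N at the start and 7 N at the stop, and returns the plunger by itself.
- small_bell_head (a point): Centre of the top face of the plunger head of the smaller call bell, of the same make and materials, not to be rung. It stands loose on the table (0.25 kg): black foot 72 mm across, brass dome with its crown 37 mm above the table, steel plunger head 16 mm across with its top 54 mm above the table. z points up.
- small_bell_plunger (a joint): Travel of the smaller bell's plunger, in m, growing as it is pressed down: 0 is up at rest, 0.006 is at the stop.
There are look-alikes about, which are no part of the job. Leave any blue or purple look-alike of the part that bears small_bell_head alone. What is shaped like the part that bears large_bell_head but red is not meant.

How it is judged:
By the outcome, as a careful person would: the job done as asked, in the order asked, and still so for the second after the job is handed in, with the robot touching nothing.
It also fails if it takes over 27 s, if anything falls off the work surface, if the arm or the gripper's body presses on something with over 40 N, if the wrist force passes 120 N, or if a joint passes its speed limit or range.

## Working session

There is one attempt and no reset: what is moved stays moved. The work goes in short steps, Python scripts to look and compute and a tool call to move; the robot and the scene stay as the last step left them, time stands still between calls to the robot, and variables do not carry over. Pictures are saved under pics/ and viewed, at most 10 in all, crops included, and the job is handed in when it is done.

Besides the shell and the picture viewer there is one more tool, called after "Emit:" as name([rows], argument=value, ...), one row to a line, values as JSON. carry_out: Moves the arm, as the interface text tells. Shifts and turns lie within -1 to 1; 1 stands for 30 mm of shift or 0.12 rad of turn. Its arguments: {"type":"object","properties":{"moves":{"type":"array","items":{"type":"array","items":{"type":"array","items":{"type":"number","minimum":-1,"maximum":1}}}},"newtons":{"type":"number"}},"required":["moves"]}

```bash
mkdir -p pics; cat > h.py <<'E'
import numpy as np, cv2
from cell import sensors, camera, arm, cut_out
def pts(c,mask,T):
    v,u=np.nonzero(mask&(c["range_z"]>0)); z=c["range_z"][v,u]
    K=np.array(c["camera_matrix"]); k=float(c["k1"])
    p=cv2.undistortPoints(np.stack([u,v],1).astype(float)[:,None],K,np.array([k,0,0,0,0.]))[:,0]
    P=np.c_[p*z[:,None],z]; T=np.array(T)
    return P@T[:3,:3].T+T[:3,3], np.c_[u,v]
E
python3 - <<'E'
from h import *
s=sensors.read_state(); print(s["time"],s["contact_force"],arm.tip_extent)
ims=[]
for n in("scene","top"):
    c=camera(n); ims.append(c["frame"])
    np.savez(f"{n}.npz",**c)
    for l in("large_bell_head","small_bell_head"):
        for d in cut_out(n,l):
            P,uv=pts(c,d["mask"],c["world_from_camera"])
            if len(P)==0: continue
            t=P[P[:,2]>P[:,2].max()-.006]
            col=np.median(c["frame"][d["mask"]],0)
            print(n,l,round(d["p"],2),np.round(d["rect"]),len(P),"zmax",P[:,2].max().round(3),"top",t.mean(0).round(3),"ext",np.ptp(P,0).round(3),col)
for n,i in zip("st",ims): cv2.imwrite(f"pics/{n}0.png",cv2.resize(i[:,:,::-1],(800,600)))
E
```

```text
0.0 [ 0.43218201 -0.74943574 -0.34315407] 0.011
scene large_bell_head 0.62 [274. 183. 284. 189.] 36 zmax 0.078 top [0.46  0.118 0.074] ext [0.028 0.02  0.029] [227.  228.  224.5]
top large_bell_head 0.45 [298. 190. 309. 196.] 52 zmax 0.078 top [ 0.529 -0.046  0.075] ext [0.019 0.018 0.009] [252. 254. 255.]
```

View pics/s0.png

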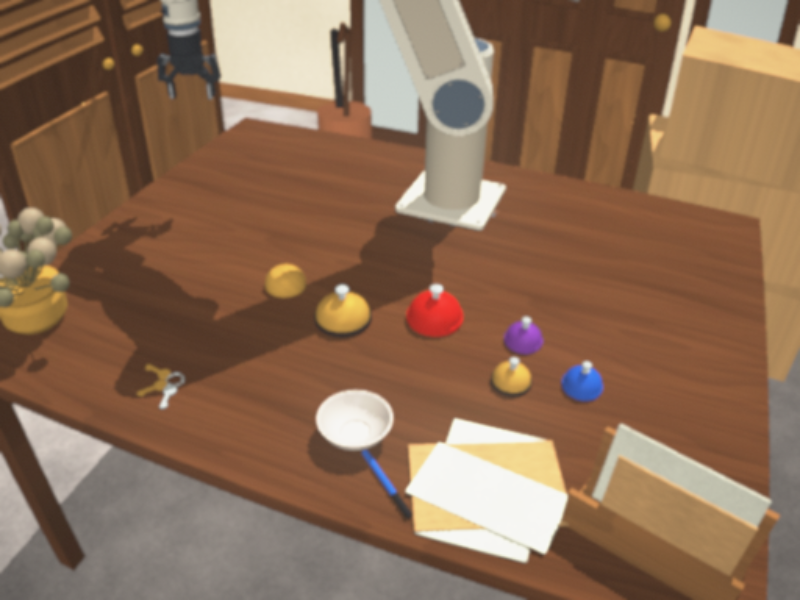

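View pics/t0.png

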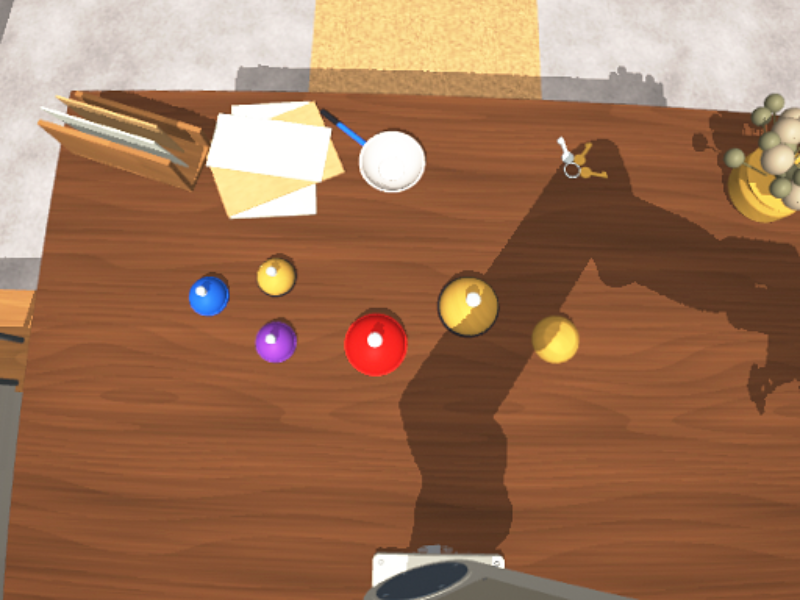

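The scene holds these candidates, in top 800x600 view pixels:
- Brass bell with plunger at (470,303).
- Red bell at (375,342), the excluded look-alike.
- Brass dome without plunger at (555,340).
- Small brass bell at (275,275).
- Small blue bell at (208,295) and small purple bell at (275,340).

The one at (470,303) fits: it is large and brass, with a steel head 75 mm high. I'll confirm it in a crop.

```bash
python3 - <<'E'
from h import *
from scipy.spatial.transform import Rotation as Ro
c=dict(np.load("top.npz")); cv2.imwrite("pics/crop.png",cv2.resize(c["frame"][150:260,200:390,::-1],(760,440),interpolation=cv2.INTER_CUBIC))
m=np.zeros((384,512),bool); m[165:220,275:325]=1
P,uv=pts(c,m,c["world_from_camera"]); h=P[P[:,2]>.066]; print(h.mean(0),np.ptp(h,0),len(h))
d=P[(P[:,2]>.015)]; print("dome",(d.min(0)+d.max(0))/2,np.ptp(d,0))
s=sensors.read_state(); R=Ro.from_euler("xyz",s["tcp_rot"],degrees=True).as_matrix()
print(s["ee_pos"],s["tcp_rot"],"units",R.T@(np.array([.529,-.046,.2])-s["ee_pos"])/.03)
E
```

```text
[ 0.52907603 -0.04536964  0.0736266 ] [0.02347506 0.02129091 0.01074124] 67
dome [ 0.52619353 -0.04539572  0.04676282] [0.10150257 0.10168294 0.0634539 ]
[ 0.18872495 -0.5956229   0.24201616] [-1.79966557e+02 -3.31254350e-03  1.75752123e+01] units [ 16.34506009 -14.039802     1.40967883]
```

View pics/crop.png

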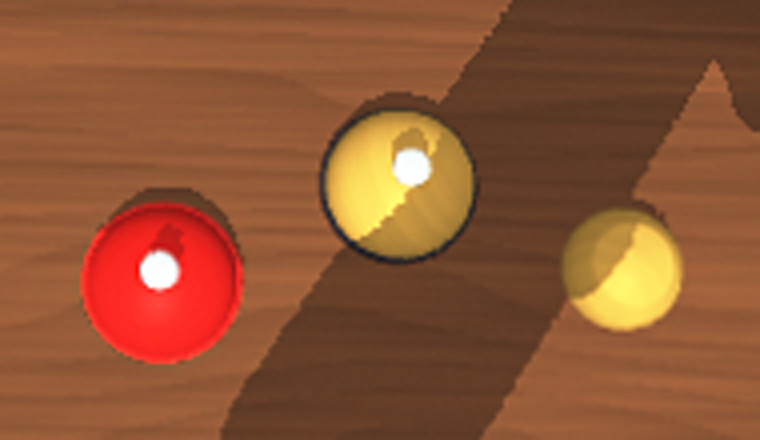

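The crop shows the brass bell, with its black foot and steel head at crop pixel (412,167). The red one is at (160,270), and the dome at (622,270) has no plunger. The large brass bell is confirmed: head at 75 mm, dome about 102 mm across. Moving above it now.

Emit:
carry_out([
  [[1, 0.7, -0.6, 0, 0], [1, 0.7, -0.6, 0, 0], [1, 0.7, -0.6, 0, 0], [1, 0.7, -0.6, 0, 0], [1, 0.7, -0.6, 0, 0], [1, 0.7, -0.6, 0, 0], [1, 0.7, -0.6, 0, 0], [1, 0.7, -0.6, 0, 0], [1, 0.7, -0.6, 0, 0], [1, 0.7, -0.6, 0, 0], [1, 0.7, -0.6, 0, 0], [1, 0.7, -0.6, 0, 0]],
], newtons=30)

```text
time: 1.5
ee_pos: [0.3642, -0.3128, 0.2424]
tcp_rot: [180.0, -0.0, 17.6]
contact_force: [-0.0, -0.8, 0.3]
opening: -0.0
finger_force: 0.0
```

Emit:
carry_out([
  [[1, 0.7, -0.6, 0, 0], [1, 0.7, -0.6, 0, 0], [1, 0.7, -0.6, 0, 0], [1, 0.7, -0.6, 0, 0], [1, 0.7, -0.6, 0, 0], [1, 0.7, -0.6, 0, 0], [1, 0.7, -0.6, 0, 0], [1, 0.7, -0.6, 0.3, 0], [1, 0.7, -0.6, 0.3, 0], [1, 0.7, -0.6, 0.4, 0], [1, 0.7, -0.6, 0.4, 0], [1, 0, 0, 0, 0]],
])

```text
time: 2.7
ee_pos: [0.5248, -0.053, 0.199]
tcp_rot: [-179.9, 0.1, 17.7]
contact_force: [-0.6, 0.6, 1.3]
opening: 0.001
finger_force: 0.0
```

```bash
cat > w.py <<'E'
from h import *
import sys
from scipy.spatial.transform import Rotation as Ro
s=sensors.read_state(); c=camera("wrist")
R=Ro.from_euler("xyz",s["tcp_rot"],degrees=True).as_matrix()
T=np.eye(4);T[:3,:3]=R;T[:3,3]=s["ee_pos"]; T=T@np.array(c["hand_eye"])
P,uv=pts(c,np.ones((384,512),bool),T)
k=(np.hypot(P[:,0]-.529,P[:,1]+.046)<.035)&(P[:,2]>.064)&(P[:,2]<.085)
h=P[k]; print(s["time"],s["ee_pos"],s["tcp_rot"],s["contact_force"],s["opening"])
if len(h):
    m=(h.min(0)+h.max(0))/2; print("head",len(h),h.mean(0),m,np.ptp(h,0),np.median(h[:,2]),uv[k].mean(0))
    print("units to head", R.T@(np.r_[m[:2],.075]-s["ee_pos"])/.03)
print("units to top-cam est", R.T@(np.array([.529,-.0455,.075])-s["ee_pos"])/.03)
cv2.imwrite(f"pics/w{sys.argv[1]}.png",c["frame"][:,:,::-1])
E
python3 w.py 1
```

```text
2.7 [ 0.52481411 -0.05300421  0.19901273] [-1.79938230e+02  6.15271528e-02  1.77292501e+01] [-0.64542688  0.58046597  1.27369728] 0.0014994808948856492
head 517 [ 0.52868071 -0.04497897  0.07490116] [ 0.52796199 -0.04517333  0.07320229] [0.02322987 0.02325274 0.00898684] 0.07508774766370863 [252.59187621 180.86460348]
units to head [ 0.1838732  -0.21222263  4.13379373]
units to top-cam est [ 0.2135144  -0.1913142   4.13373936]
```

Emit:
carry_out([
  [[1, 0.2, -0.2, 0.5, 0], [1, 0, 0, 0.7, 0], [1, 0, 0, 0.7, 0], [1, 0, 0, 0.7, 0], [1, 0, 0, 0.5, 0], [1, 0, 0, 0.3, 0], [1, 0, 0, 0.1, 0], [1, 0, 0, 0, 0], [1, 0, 0, 0, 0]],
])

```text
time: 3.65
ee_pos: [0.5285, -0.0479, 0.0959]
tcp_rot: [180.0, -0.1, 17.6]
contact_force: [-0.4, -0.2, 0.2]
opening: 0.002
finger_force: 0.0
```

```bash
python3 w.py 2
```

```text
3.65 [ 0.52854657 -0.04787865  0.09590791] [ 1.79974320e+02 -5.85841123e-02  1.75643251e+01] [-0.35746058 -0.23203669  0.22516762] 0.0023855082473877667
head 659 [ 0.53362973 -0.04259228  0.07410034] [ 0.53115757 -0.0449446   0.07251689] [0.01778872 0.02313528 0.00901345] 0.07453677024741362 [253.94537178 224.26251897]
units to head [ 0.11177741 -0.06728987  0.6970149 ]
units to top-cam est [ 0.0376245  -0.07134313  0.69693727]
```

View pics/w2.png

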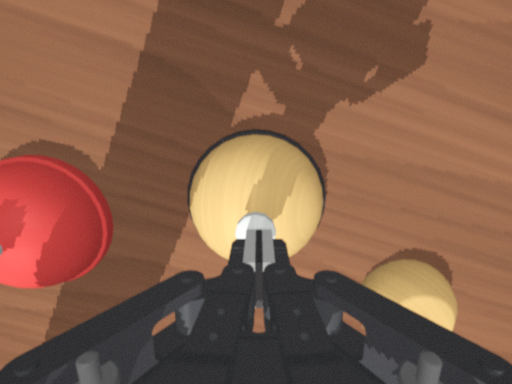

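The wrist view shows the fingertips over the steel head at about (255,228), centred to within about 2 mm. I'll correct that and descend slowly to contact.

Emit:
carry_out([
  [[1, 0.04, -0.07, 0, 0], [1, 0, 0, 0.1, 0], [1, 0, 0, 0.1, 0], [1, 0, 0, 0.1, 0], [1, 0, 0, 0.1, 0], [1, 0, 0, 0.05, 0], [1, 0, 0, 0, 0], [1, 0, 0, 0, 0]],
])

```text
time: 4.5
ee_pos: [0.5286, -0.0453, 0.0819]
tcp_rot: [-180.0, 0.0, 17.6]
contact_force: [-0.3, 1.0, 3.2]
opening: 0.003
finger_force: 1.9
```

Emit:
carry_out([
  [[1, 0, 0, 0.05, 0], [1, 0, 0, 0.05, 0], [1, 0, 0, 0.05, 0], [1, 0, 0, 0.03, 0], [1, 0, 0, 0, 0], [1, 0, 0, 0, 0]],
])

```text
time: 5.1
ee_pos: [0.5286, -0.0453, 0.0766]
tcp_rot: [-180.0, -0.0, 17.6]
contact_force: [-2.6, 0.8, 5.9]
opening: 0.002
finger_force: 3.3
```

Emit:
carry_out([
  [[1, 0, 0, 0.03, 0], [1, 0, 0, 0.02, 0], [1, 0, 0, 0, 0], [1, 0, 0, 0, 0]],
])

```text
time: 5.5
ee_pos: [0.5287, -0.0454, 0.0759]
tcp_rot: [180.0, -0.0, 17.6]
contact_force: [-4.5, 1.0, 16.5]
opening: -0.002
finger_force: 8.2
```

The force jumped to 16.5 N at a TCP height of 0.076, so the plunger is at its stop. I'll hold, then lift straight up.

Emit:
carry_out([
  [[1, 0, 0, 0, 0], [1, 0, 0, 0, 0], [1, 0, 0, 0, 0], [1, 0, 0, 0, 0], [1, 0, 0, 0, 0], [1, 0, 0, 0, 0]],
])

```text
time: 6.1
ee_pos: [0.5287, -0.0454, 0.0759]
tcp_rot: [180.0, -0.0, 17.6]
contact_force: [-4.0, 1.4, 17.0]
opening: -0.003
finger_force: 8.2
```

Emit:
carry_out([
  [[1, 0, 0, -0.1, 0], [1, 0, 0, -0.1, 0], [1, 0, 0, -0.1, 0], [1, 0, 0, -0.2, 0], [1, 0, 0, -0.4, 0], [1, 0, 0, -0.7, 0], [1, 0, 0, -1, 0], [1, 0, 0, -1, 0], [1, 0, 0, -1, 0], [1, 0, 0, 0, 0], [1, 0, 0, 0, 0]],
])

```text
time: 7.2
ee_pos: [0.5289, -0.0455, 0.2139]
tcp_rot: [180.0, -0.1, 17.6]
contact_force: [0.4, -0.1, 0.4]
opening: -0.004
finger_force: 0.0
```

```bash
python3 w.py 3
```

```text
7.2 [ 0.52886787 -0.04547903  0.21391428] [ 1.79951812e+02 -9.93657238e-02  1.75746772e+01] [ 0.44807083 -0.07602121  0.39303988] -0.003963069064868668
head 461 [ 0.52868902 -0.04490435  0.07483749] [ 0.52789328 -0.04512931  0.07267124] [0.02333217 0.02327733 0.00886301] 0.07502508730376889 [258.70715835 183.57700651]
units to head [-0.03548071 -0.02481674  4.63040208]
units to top-cam est [-4.04278596e-03 -1.89817731e-03  4.63047587e+00]
```

View pics/w3.png

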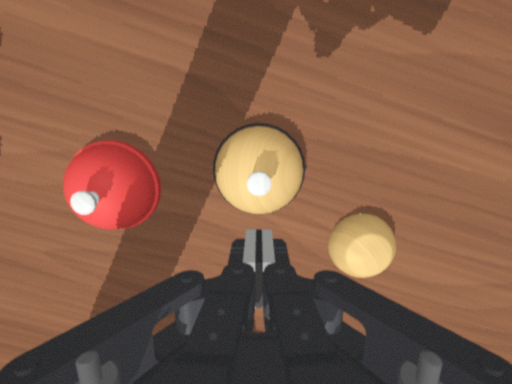

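The bell stands unmoved with its head back at 75 mm, at pixel (259,184), and the gripper is well clear. Handing in.

```bash
python3 -c "
from cell import arm; print(arm.hand_in())"
```

```text
the job is handed in; nothing more can be done
None
```

I rang the larger brass bell: its plunger was pressed to the stop, held for about 0.6 s and released back to its full 75 mm height, the bell did not move, the arm never went near the smaller bell, and I handed the job in at about 7 s.

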